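Set a sweet mould under the filling spout and hold it shut

TASK

Get the sweet mould ready for filling. First slide the lower half along the table, without lifting it, until its pour cup sits centred under the tip of the dispenser's spout; then set the upper half on the two dowels and press it down against the sprung ejector until the halves meet flush. Finish while still holding the mould pressed shut with the cup under the spout (do not let go), and leave the thali, its katoris and the casserole alone.

Things in the scene. Friction and masses are not known exactly. Their poses are not given: they have to be found in the camera images.
- lower: Lower mould half, cast aluminium, 0.5 kg, loose on the table. Block 104 (x) x 56 (y) x 28 (z) mm, with a neck (22 mm wide, 26 mm high) along +x to a round pour cup. Origin: centre of the block's underside, midway between its two upright dowels; z up. It can be gripped across its 56 mm width.
- cup (a point): Centre of the pour cup's mouth on the lower half: x = +100 mm, z = 28 mm in the lower half's frame. Cup 39 mm outside and 30 mm inside diameter, 28 mm high, open at the top.
- face (a point): Centre of the lower half's top (mating) face, 28 mm above its origin, axes as the lower half's. Two upright steel dowels, 8 mm diameter, stand on this face at x = -36 and +36 mm, y = 0; they rise 13 mm above it and taper to 4.4 mm over their last 4.5 mm.
- ejector (a joint): Round steel ejector plate, 28 mm diameter, in the middle of the lower half's face, on a spring: 0 m = up, 5 mm proud of the face; grows as pressed down; 0.005 = flush (travel ends at 0.007). The spring gives 4 N at 0 and 14 N at flush, so the upper half (2.6 N) rests about 5 mm high unless pressed with about 12 N more.
- upper: Upper mould half, aluminium, 0.26 kg, flat on the table. Plate 100 (x) x 56 (y) x 14 (z) mm with through holes of 10.4 mm at x = -36 and +36 mm, y = 0, and in its middle an upright grip fin 44 mm long (x), 14 mm thick (y), z 14 to 48 mm. Origin: centre of the underside; z up. Fits either way round. Closed, its origin is 28 mm above the lower half's.
- dispenser: Steel filling dispenser, fixed to the table: foot 130 mm diameter, column with a hopper on top (116 mm diameter, z 200 to 310 mm), origin under the column on the table. A 14 mm goose-neck tube leaves the column towards its own -x at 165 mm height and turns straight down 150 mm out.
- spout_tip (a point): Centre of the end of the spout, 50 mm above the table, 150 mm from the column along the dispenser's -x; tube 10 mm diameter at the end, 14 mm from 85 mm height up. Its axes are the dispenser's.
- thali: Bystander: steel thali, 264 mm diameter, 22 mm high, origin at the centre of its underside.
- katori_a: Bystander: white ceramic bowl, 86 mm diameter, 40 mm high, standing in the thali; origin at the centre of its underside.
- katori_b: Bystander: the second such bowl in the thali.
- casserole_clip (a point): Bystander: the lever clip on the side of the round insulated steel casserole, on the side towards the robot, 70 mm above the table. The casserole is closed, 205 mm diameter (244 mm over its two handles), 136 mm high; its upright centre line lies 104 mm from this point along its +x.
Mind the look-alikes: they are no part of the job. Leave any pink or turquoise look-alike of the upper alone. Leave any pink or purple look-alike of the lower alone.

How it is judged:
By the outcome, as a careful person would: the job done as asked, in the order asked, and still so for the second after the job is handed in, while the arm keeps its last pose, push and grip.
It also fails if it takes over 61 s, if anything falls off the work surface, if the arm or the gripper's body presses on something with over 40 N, if the wrist force passes 120 N, or if a joint passes its speed limit or range.

ROBOT

A 6-joint arm with a two-finger parallel gripper is mounted at the origin on the work surface. World frame = base frame: x ahead of the robot, y to its left, z up, the work surface at z = 0. Lengths are in m, angles in rad, forces in N, time in s.
With the tool pointing down it reaches from about 0.375 to 0.9 m from the base axis. Payload 3.1 kg.
Tool frame: the origin (TCP) lies midway between the tips of the shut fingers; the grasp point (between the pads) lies robot.grip_depth behind it (robot.grip_depth is the distance from the TCP to the grasp point, in m); z points along the fingers, y is the line along which they close (so a half turn about z gives the same grasp; the last joint's range is limited). The gripper opens to 87 mm and grips with 3 to 60 N. Pads are 19 mm wide; open, the fingers measure 117 mm over their backs; the gripper's body (75 mm by 190 mm) begins 51 mm behind the grasp point.
Start: joints at [1.03, 0.527, 1.433, -0, 1.181, -0.178], TCP at [0.222, 0.584, 0.202] pointing down, gripper open.
Joint ranges: [-3.08, 3.08], [-0.75, 2.2], [0.22, 2.44], [-1.43, 4.57], [0, 2.65], [-2.85, 2.85]. Speed limits (rad/s): [2.79, 2.79, 3.14, 3.14, 3.14, 3.14].

INTERFACE

Orientations are given as a unit quaternion [x, y, z, w].
In Python, from rig import robot gives the robot as it stands.
- The arm moves only by the shell command python3 -m creep 'ROWS' [OPENING] [FORCE]. ROWS is a JSON list of rows, 1 to 20 of them, each of 4 numbers: dx, dy, dz in m, then a turn about the tool's z in rad; each row shifts and turns the commanded pose from where the row before left it, along the tool's axes as they then stand; what a row does not reach is not made up. A row lasts 1/12 s, in which the tool goes at most 0.0417 m and 0.125 rad, less where a joint would pass 70% of its speed; a pose out of reach is approached as far as the arm can. OPENING is the finger opening in m, set as the command begins (- or left out keeps the last). The fingers move at their own pace and stop on an object; FORCE is the grip in N (left out, the last holds). Time passes only in rows, so rows that do not move let the fingers close. It prints the time, the measured TCP pose, the force, the opening and the grip force at its end. Input that does not fit is refused with a message, and nothing moves.
- robot.get_obs(): the state, without advancing time (a new reading comes with each control period).
- robot.camera(name): name is "side" or "top" or "wrist"; returns a dict with "img" (384x512x3 uint8, red, green, blue), "fx", "fy", "cx", "cy" (pixels), "xyz" and "attitude" of the camera in the world. Camera axes: x right, y down, z forward; pixel columns grow to the right and rows downward; lengths in m; the calibration is good to about 2 mm. A picture is of the moment at which its call begins. There is no depth.
- robot.hand_in(): hands the job in; it is judged then, once.
The state is a dict: "time": time; "q": joint angles; "joint_velocities": joint speeds; "joint_torque": joint torques, N m; "position": TCP position; "tool_rot": TCP orientation; "ft_force": force on the tool from outside, world axes, zero at the start; "moment": the same for the moment, N m; "grip_width": finger opening in m; "grip_force": force on a finger pad.
Only numpy, scipy, OpenCV 4.12 (cv2) and the standard library are available. Lean on these libraries where they do the work, as an engineer would, in place of code of your own. Each camera call takes 0.05 s, during which the arm holds its last target. There are 200 camera calls.

## Working session

There is one attempt and no reset: what is moved stays moved. The work goes in short steps, Python scripts to look and compute and a shell command to move; the robot and the scene stay as the last step left them, time stands still between calls to the robot, and variables do not carry over. Pictures are saved under pics/ and viewed, at most 10 in all, crops included, and the job is handed in when it is done.

```bash
ls; mkdir -p pics
python3 - <<'E'
from rig import robot
import cv2
print(robot.get_obs(), robot.grip_depth)
for n in("top","side"):
    c=robot.camera(n); cv2.imwrite(f"pics/{n}0.png",c["img"][:,:,::-1]); print({k:v for k,v in c.items() if k!="img"})
    import numpy as np,pickle; pickle.dump(c,open(n+"0.pkl","wb"))
a=cv2.imread("pics/top0.png"); cv2.imwrite("pics/top0b.png",cv2.resize(a,(800,600),interpolation=cv2.INTER_CUBIC))
a=cv2.imread("pics/side0.png"); cv2.imwrite("pics/side0b.png",cv2.resize(a,(800,600),interpolation=cv2.INTER_CUBIC))
E
```

```text
pics
{'time': 0.0, 'q': array([ 1.02951325e+00,  5.28482680e-01,  1.43390051e+00,  3.67056730e-06,
        1.18139256e+00, -1.78518065e-01]), 'joint_velocities': array([ 0.00077976, -0.00043484,  0.00099006, -0.00033379, -0.00081684,
        0.00059916]), 'joint_torque': array([-1.24195358e-04, -4.40038705e+01, -1.76592994e+01,  6.32497994e-02,
        5.81365207e-02, -1.57178665e-04]), 'position': array([0.22136337, 0.58365518, 0.20106211]), 'tool_rot': array([ 1.80390151e-01,  9.83594531e-01, -1.02101896e-03, -3.86011850e-04]), 'ft_force': array([ 0.85268976, -0.59757225, -0.61173252]), 'moment': array([ 0.03396239, -0.00742766,  0.01120477]), 'grip_force': 0.0, 'grip_width': 0.08689621578646793} 0.0187
{'fx': 393.6918093125324, 'fy': 393.6918093125324, 'cx': 255.61335893427548, 'cy': 190.08520370744722, 'xyz': array([ 0.39022996, -0.10232272,  1.12588522]), 'attitude': array([-0.69651703,  0.71461181, -0.03653454,  0.05347168])}
{'fx': 375.1382374691146, 'fy': 375.1382374691146, 'cx': 260.6922519757378, 'cy': 186.27421427451154, 'xyz': array([ 0.50799197, -0.95501318,  0.64302192]), 'attitude': array([ 8.83635169e-01, -1.90958562e-02,  3.21403962e-04, -4.67786419e-01])}
```

View pics/top0b.png

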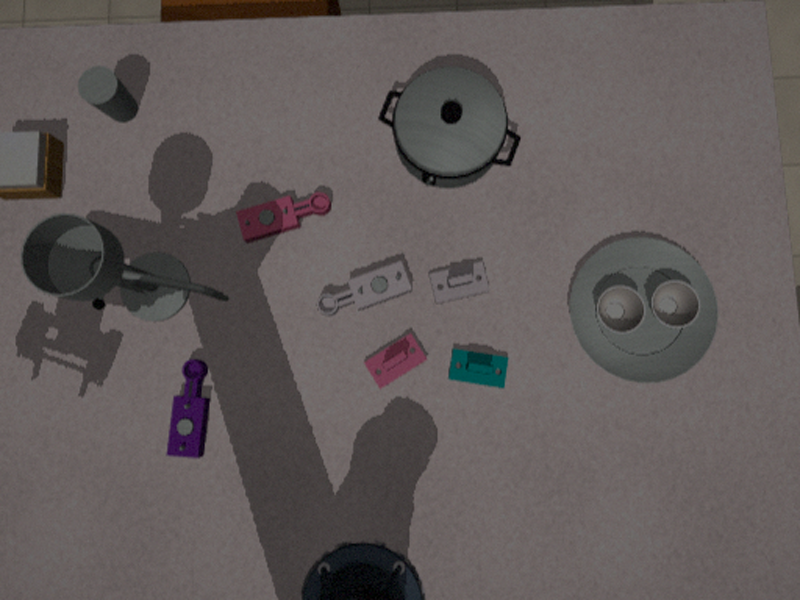

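View pics/side0b.png

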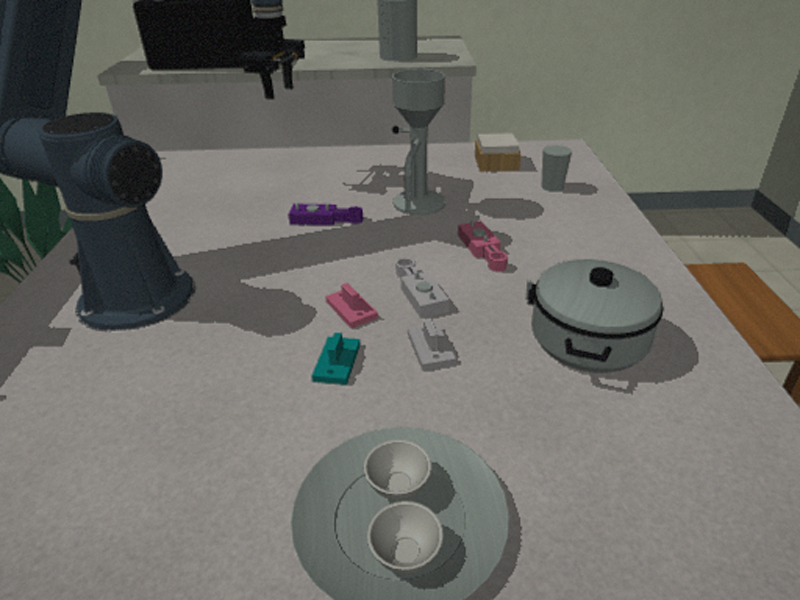

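Run:
```python
import cv2,numpy as np
t=cv2.imread("pics/top0.png");s=cv2.imread("pics/side0.png")
f=lambda a,x,y,w,h:cv2.resize(a[y:y+h,x:x+w],None,fx=6,fy=6,interpolation=cv2.INTER_CUBIC)
a=np.vstack([f(t,195,155,130,55),np.hstack([f(t,90,162,65,45),f(s,235,85,65,45)])])
cv2.imwrite("pics/c1.png",cv2.convertScaleAbs(a,alpha=1.5))
```

```text
(no output)
```

View pics/c1.png

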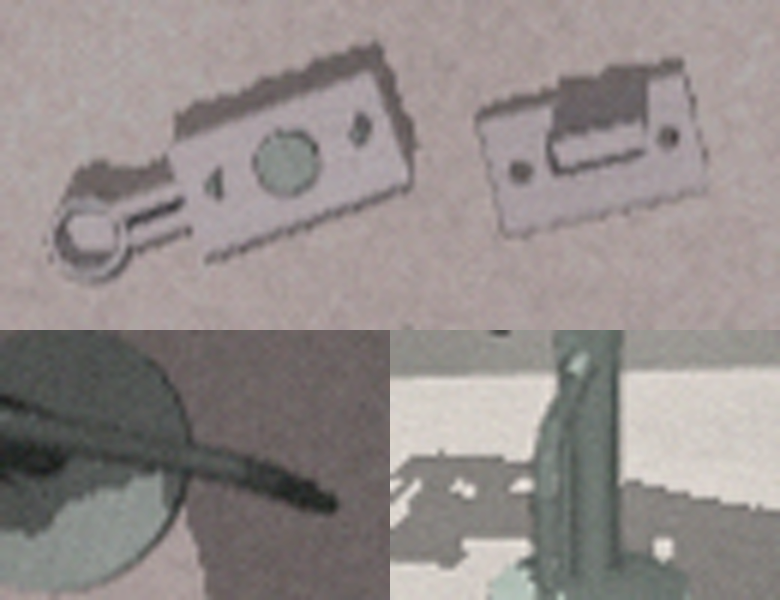

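```bash
cat > h.py <<'E'
import numpy as np,pickle
from scipy.spatial.transform import Rotation as R
def ray(c,u,v): return c["xyz"],R.from_quat(c["attitude"]).apply([(u-c["cx"])/c["fx"],(v-c["cy"])/c["fy"],1])
def onz(c,u,v,z):
    o,d=ray(c,u,v); return (o+d*(z-o[2])/d[2])
def proj(c,p):
    q=R.from_quat(c["attitude"]).inv().apply(np.array(p)-c["xyz"]); return np.array([q[0]/q[2]*c["fx"]+c["cx"],q[1]/q[2]*c["fy"]+c["cy"]])
E
python3 - <<'E'
from h import *
t=pickle.load(open("top0.pkl","rb"));s=pickle.load(open("side0.pkl","rb"))
f=lambda x,y,z:onz(t,195+x/6,155+y/6,z)
for n,x,y,z in [("ej",287,162,.033),("cup",92,240,.028),("c1",172,147,.028),("c2",372,68,.028),("c3",412,185,.028),("c4",208,262,.028),
 ("u1",475,120,.014),("u2",682,65,.014),("u3",708,187,.014),("u4",505,237,.014),("h1",521,171,.014),("h2",669,137,.014)]: print(n,f(x,y,z).round(4))
foot=onz(t,99.2,183,.012);print("foot",foot)
tip=onz(t,90+330/6,162+173/6,.05);print("tip",tip,np.linalg.norm((tip-foot)[:2]),proj(s,tip),"side meas 262.5,130")
print(proj(s,foot),proj(s,onz(t,242.8,182,.033)))
E
```

```text
ej [ 0.5544 -0.0424  0.033 ]
cup [0.5207 0.0502 0.028 ]
c1 [0.5638 0.0119 0.028 ]
c2 [ 0.5989 -0.0832  0.028 ]
c3 [ 0.5426 -0.1006  0.028 ]
c4 [ 0.5089 -0.0042  0.028 ]
u1 [ 0.575  -0.1314  0.014 ]
u2 [ 0.5988 -0.2308  0.014 ]
u3 [ 0.5398 -0.2407  0.014 ]
u4 [ 0.5185 -0.1439  0.014 ]
h1 [ 0.5499 -0.1525  0.014 ]
h2 [ 0.5642 -0.2232  0.014 ]
foot [0.56621143 0.37413223 0.012     ]
tip [0.53465129 0.22886807 0.05      ] 0.1486530158030711 [259.71735243 136.11293445] side meas 262.5,130
[266.83925592 127.80128904] [269.52887817 182.92065405]
```

```bash
python3 -m creep '[[-0.0296, -0.0261, 0, 0], [-0.0296, -0.0261, 0, 0], [-0.0296, -0.0261, 0, 0], [-0.0296, -0.0261, 0, 0], [-0.0296, -0.0261, 0, 0], [-0.0296, -0.0261, 0, 0], [-0.0296, -0.0261, 0, 0], [-0.0296, -0.0261, 0, 0], [-0.0296, -0.0261, 0, 0], [-0.0296, -0.0261, 0, 0], [-0.0296, -0.0261, 0, 0], [-0.0296, -0.0261, 0, 0], [-0.0296, -0.0261, 0, 0], [-0.0296, -0.0261, 0, 0], [-0.0296, -0.0261, 0, 0], [-0.0296, -0.0261, 0, 0], [-0.0296, -0.0261, 0, 0], [-0.0296, -0.0261, 0, 0]]' 0.08 20
python3 -m creep '[[0, 0, 0, 0.124], [0, 0, 0, 0.124], [0, 0, 0, 0.124], [0, 0, 0, 0.124], [0, 0, 0, 0.124], [0, 0, 0, 0.124], [0, 0, 0, 0.124], [0, 0, 0, 0]]'
python3 - <<'E'
from rig import robot
import cv2,pickle
print(robot.get_obs()["q"])
c=robot.camera("wrist"); pickle.dump(c,open("w1.pkl","wb")); cv2.imwrite("pics/w1.png",cv2.resize(c["img"][:,:,::-1],(800,600))); print(c["xyz"],c["attitude"])
E
```

```text
time: 1.6
position: [0.5534, -0.0459, 0.2017]
tool_rot: [0.181, 0.984, 0.0, -0.0]
ft_force: [1.4, 0.6, 1.2]
grip_width: 0.0796
grip_force: 0.0
time: 2.27
position: [0.5528, -0.0439, 0.2016]
tool_rot: [0.578, 0.816, -0.0, -0.0]
ft_force: [-0.5, 0.0, 0.0]
grip_width: 0.0797
grip_force: 0.0
[-2.80792181e-01  4.33668699e-01  1.61064702e+00  4.09677840e-05
  1.09824651e+00 -6.18647366e-01]
[0.52886375 0.02299518 0.38460202] [0.97689429 0.16653822 0.02273954 0.13200561]
```

View pics/w1.png

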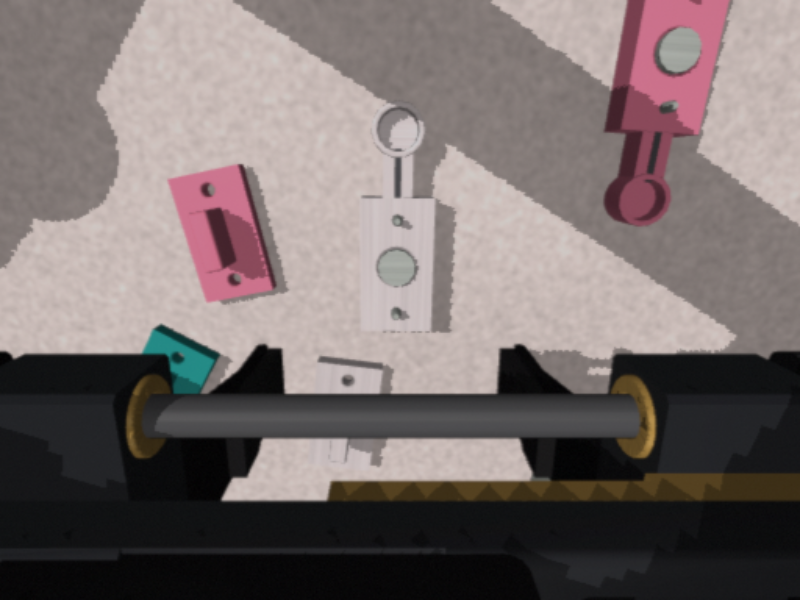

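Run:
```python
from h import *
c=pickle.load(open("w1.pkl","rb"));f=lambda x,y,z:onz(c,x*.64,y*.64,z)
ej=f(396,267,.033);cup=f(398,130,.028)
cs=np.array([f(*p,.028) for p in [(361,198),(434,198),(434,332),(361,331)]])
print(ej,cup,cs.mean(0),np.linalg.norm((cup-ej)[:2]))
d=cup-cs.mean(0);print("yaw",np.degrees(np.arctan2(d[1],d[0])), np.linalg.norm(d[:2]))
e=cs[0]-cs[3]+cs[1]-cs[2];print("yaw edges",np.degrees(np.arctan2(e[1],e[0])))
from rig import robot
o=robot.get_obs();r=R.from_quat(o["tool_rot"]);print("tool x,y",r.apply(np.eye(3))[:2]);print(o["position"],"delta tool",r.inv().apply(cs.mean(0)-o["position"]),r.inv().apply(ej-o["position"]))
```

```text
[ 0.55687704 -0.04290408  0.033     ] [0.52528821 0.05055504 0.028     ] [ 0.5584511  -0.04368071  0.028     ] 0.09865323802836358
yaw 109.3876900323772 0.09990072314936906
yaw edges 109.59436607792914
tool x,y [[-3.35894648e-01  9.41899446e-01  4.68742956e-04]
 [ 9.41899196e-01  3.35894914e-01 -7.15225555e-04]]
[ 0.55286113 -0.0439377   0.20169373] delta tool [-0.001717    0.00547575  0.17368907] [-0.00045443  0.00425043  0.16869054]
```

```bash
python3 -m creep '[[0, 0.003, 0.035, 0], [0, 0, 0.035, 0], [0, 0, 0.035, 0], [0, 0, 0.035, 0], [0, 0, 0.03, 0], [0, 0, 0.015, 0], [0, 0, 0.009, 0], [0, 0, 0, 0], [0, 0, 0, 0]]' 
python3 -m creep '[[0, 0, 0, 0], [0, 0, 0, 0], [0, 0, 0, 0], [0, 0, 0, 0], [0, 0, 0, 0], [0, 0, 0, 0], [0, 0, 0, 0], [0, 0, 0, 0], [0, 0, 0, 0], [0, 0, 0, 0]]' 0.05 20
```

```text
time: 3.07
position: [0.5563, -0.0431, 0.0082]
tool_rot: [0.577, 0.817, 0.0, 0.0]
ft_force: [0.2, -0.6, 0.5]
grip_width: 0.0802
grip_force: 0.0
time: 3.9
position: [0.556, -0.043, 0.008]
tool_rot: [0.577, 0.817, -0.0, -0.0]
ft_force: [0.3, 0.1, 0.7]
grip_width: 0.05
grip_force: 0.0
```

Run:
```python
from rig import robot
import cv2,pickle,numpy as np
f=lambda c,s:cv2.resize(c["img"][:,:,::-1],None,fx=s,fy=s)
a=robot.camera("wrist");b=robot.camera("side");pickle.dump(a,open("w2.pkl","wb"))
S=cv2.resize(b["img"][90:210,190:330,::-1],(399,342),interpolation=cv2.INTER_CUBIC)
W=cv2.resize(a["img"][:,:,::-1],(400,300))
o=np.zeros((342,799,3),np.uint8);o[:300,:400]=W;o[:,400:]=S
cv2.imwrite("pics/w2.png",o)
```

```text
(no output)
```

View pics/w2.png

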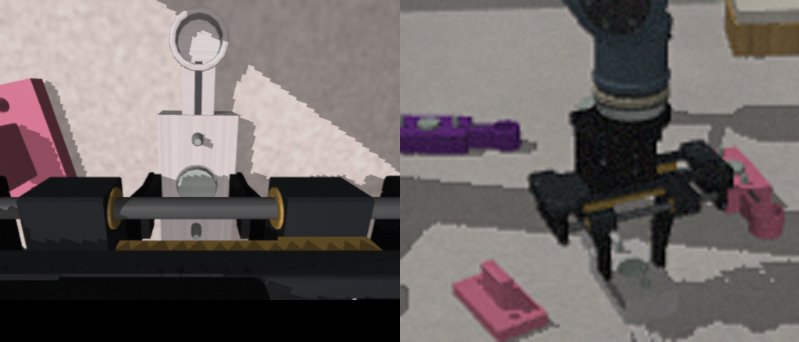

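```bash
python3 -m creep '[[0, 0, 0, 0], [0, 0, 0, 0], [0, 0, 0, 0], [0, 0, 0, 0], [0, 0, 0, 0], [0, 0, 0, 0]]' 0.03 20
python3 - <<'E'
from rig import robot
import cv2
o=robot.get_obs();print(o["position"],o["grip_width"],o["grip_force"])
a=robot.camera("wrist");cv2.imwrite("pics/w3.png",cv2.resize(a["img"][:300,:,::-1],None,fx=1.5,fy=1.5))
E
```

```text
time: 4.5
position: [0.556, -0.043, 0.0081]
tool_rot: [0.577, 0.817, 0.0, 0.0]
ft_force: [-0.1, -0.6, -0.1]
grip_width: 0.0305
grip_force: 0.0
[ 0.5560013  -0.04300534  0.00806683] 0.030548449333515727 0.0
```

View pics/w3.png

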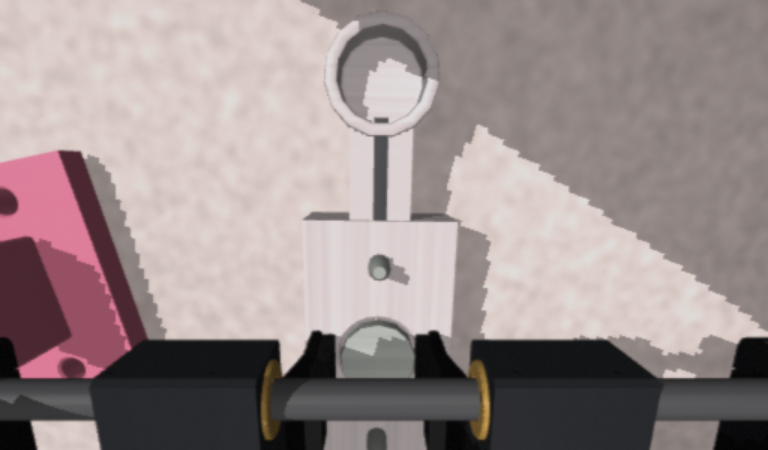

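Run:
```python
from rig import robot
from h import *
import cv2
b=robot.camera("side");o=robot.get_obs()
x0,y0,s=225,130,9
S=cv2.resize(b["img"][y0:y0+62,x0:x0+88,::-1],None,fx=s,fy=s,interpolation=cv2.INTER_CUBIC)
S=cv2.convertScaleAbs(S,alpha=1.5)
r=R.from_quat(o["tool_rot"]);p=o["position"]
for q,col in [(p,(0,0,255)),(p+r.apply([0,.015,0]),(0,255,0)),(p+r.apply([0,-.015,0]),(0,255,0)),(p+[0,0,.025],(255,0,0))]:
    u=(proj(b,q)-[x0,y0]+.5)*s;cv2.circle(S,tuple(int(v) for v in u),4,col,-1)
X=np.array([-.3355,.942,0]);Y=np.array([-.942,-.3355,0]);c=np.array([.557,-.0435,0])
for sx,sy in [(1,1),(1,-1),(-1,-1),(-1,1)]:
  for z in(0,.028):
    u=(proj(b,c+X*.052*sx+Y*.028*sy+[0,0,z])-[x0,y0]+.5)*s;cv2.circle(S,tuple(int(v) for v in u),3,(0,255,255),-1)
cv2.imwrite("pics/s4.png",S)
```

```text
(no output)
```

View pics/s4.png

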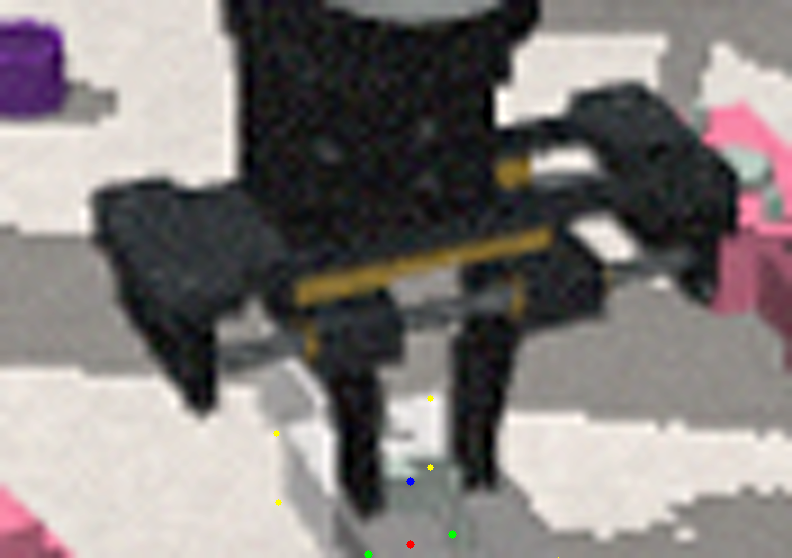

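Run:
```python
from h import *
c=pickle.load(open("w1.pkl","rb"));p=np.array([.5528,-.0439,.2016]);r=R.from_quat([0.578,.816,0,0])
for dz in(0,-.0187,-.03):
  for y in(-.04,.04): print(dz,y,proj(c,p+r.apply([0,y,dz]))/.64)
print(r.inv().apply(c["xyz"]-p), R.from_matrix(r.as_matrix().T@R.from_quat(c["attitude"]).as_matrix()).as_euler("xyz",degrees=True))
```

```text
0 -0.04 [294.48403315 347.26220655]
0 0.04 [487.44136409 347.15171929]
-0.0187 -0.04 [284.77455086 365.34634457]
-0.0187 0.04 [497.35646322 365.22193629]
-0.03 -0.04 [277.88724762 378.17410804]
-0.03 0.04 [504.38945349 378.03952475]
[ 0.0710476  -0.00038504 -0.18300202] [-1.53957783e+01  2.63732771e-02  9.00247727e+01]
```

```bash
python3 -m creep '[[0, 0, -0.005, 0], [0, 0, 0, 0], [0, 0, 0, 0], [0, 0, 0, 0], [0, 0, 0, 0], [0, 0, 0, 0]]' 0.08 20; python3 -m creep '[[0, 0, 0.005, 0], [0, 0, 0.003, 0], [0, 0, 0.003, 0], [0, 0, 0, 0]]';python3 - <<'E'
from rig import robot
print(robot.get_obs())
E
```

```text
time: 5.1
position: [0.5559, -0.043, 0.013]
tool_rot: [0.577, 0.817, -0.0, -0.0]
ft_force: [0.3, 0.6, -0.6]
grip_width: 0.0624
grip_force: 0.0
time: 5.43
position: [0.5553, -0.0428, 0.0011]
tool_rot: [0.577, 0.817, -0.0, -0.001]
ft_force: [0.4, 0.2, 0.5]
grip_width: 0.0787
grip_force: 0.0
{'time': 5.4333, 'q': array([-2.77601865e-01,  7.43285948e-01,  1.74239461e+00, -2.62626959e-05,
        6.57600096e-01, -6.17584224e-01]), 'joint_velocities': array([ 0.00031808, -0.0094507 , -0.00409395,  0.00336334,  0.00913708,
       -0.00070871]), 'joint_torque': array([-3.66329052e-02, -4.36364257e+01, -8.34275901e+00,  2.55538872e-02,
        1.46108115e-02,  5.77040446e-04]), 'position': array([ 0.55534483, -0.04283757,  0.00114613]), 'tool_rot': array([ 5.77282191e-01,  8.16544279e-01, -2.87279601e-04, -7.93641873e-04]), 'ft_force': array([0.38368534, 0.1705521 , 0.46006502]), 'moment': array([-0.04087372,  0.0056306 ,  0.02784072]), 'grip_force': 0.0, 'grip_width': 0.07871652553928435}
```

```bash
python3 -m creep '[[0, 0, 0.003, 0], [0, 0, 0.003, 0], [0, 0, 0, 0]]';python3 -m creep '[[0, 0, 0.003, 0], [0, 0, 0.003, 0], [0, 0, 0, 0]]'; python3 -m creep '[[0, 0, 0.003, 0], [0, 0, 0.002, 0], [0, 0, 0, 0]]'
```

```text
time: 5.68
position: [0.5556, -0.0429, -0.0046]
tool_rot: [0.577, 0.817, -0.0, -0.0]
ft_force: [-0.2, 0.0, 1.2]
grip_width: 0.0796
grip_force: 0.0
time: 5.93
position: [0.5556, -0.0429, -0.0105]
tool_rot: [0.577, 0.817, -0.0, -0.0]
ft_force: [-0.5, -0.5, 0.0]
grip_width: 0.0797
grip_force: 0.0
time: 6.18
position: [0.5557, -0.0429, -0.0154]
tool_rot: [0.577, 0.817, -0.0, -0.0]
ft_force: [-0.6, -0.2, -0.6]
grip_width: 0.0798
grip_force: 0.0
```

```bash
for i in 1; do python3 -m creep '[[0, 0, 0.002, 0], [0, 0, 0, 0]]';python3 -m creep '[[0, 0, 0.0015, 0], [0, 0, 0, 0]]'|grep -E 'pos|ft'; done
```

```text
time: 6.35
position: [0.5559, -0.043, -0.0172]
tool_rot: [0.577, 0.817, -0.0, -0.0]
ft_force: [0.6, 0.2, 0.7]
grip_width: 0.08
grip_force: 0.0
position: [0.5559, -0.043, -0.0186]
ft_force: [0.4, -0.0, 0.0]
```

```bash
python3 -m creep '[[0, 0, -0.001, 0], [0, 0, 0, 0], [0, 0, 0, 0], [0, 0, 0, 0], [0, 0, 0, 0], [0, 0, 0, 0], [0, 0, 0, 0], [0, 0, 0, 0]]' 0.045 20
```

```text
time: 7.18
position: [0.5565, -0.043, -0.0174]
tool_rot: [0.577, 0.817, 0.0, 0.0]
ft_force: [1.6, 0.1, 0.7]
grip_width: 0.0559
grip_force: 19.9
```

```bash
python3 -m creep '[[0, 0, 0, 0.085], [0, 0, 0, 0.085], [0, 0, 0, 0.085], [0, 0, 0, 0.085], [0.019, -0.0024, 0, 0], [0.019, -0.0024, 0, 0], [0.019, -0.0024, 0, 0], [0.019, -0.0024, 0, 0], [0.019, -0.0024, 0, 0], [0.019, -0.0024, 0, 0], [0.019, -0.0024, 0, 0], [0.019, -0.0024, 0, 0], [0, 0, 0, 0], [0, 0, 0, 0]]'
python3 - <<'E'
from rig import robot
import cv2,pickle
c=robot.camera("wrist");pickle.dump(c,open("w5.pkl","wb"));t=robot.camera("top");pickle.dump(t,open("t5.pkl","wb"))
import numpy as np
W=cv2.resize(c["img"][:260,90:420,::-1],None,fx=1.6,fy=1.6,interpolation=cv2.INTER_CUBIC)
T=cv2.resize(t["img"][160:225,125:170,::-1],None,fx=6,fy=6,interpolation=cv2.INTER_CUBIC)
o=np.zeros((416,798,3),np.uint8);o[:,:528]=W;o[:390,528:]=T
cv2.imwrite("pics/w5.png",cv2.convertScaleAbs(o,alpha=1.3))
E
```

```text
time: 8.35
position: [0.5362, 0.1103, -0.0173]
tool_rot: [0.706, 0.708, 0.0, -0.0]
ft_force: [-0.8, 4.9, 0.8]
grip_width: 0.0559
grip_force: 19.9
```

View pics/w5.png

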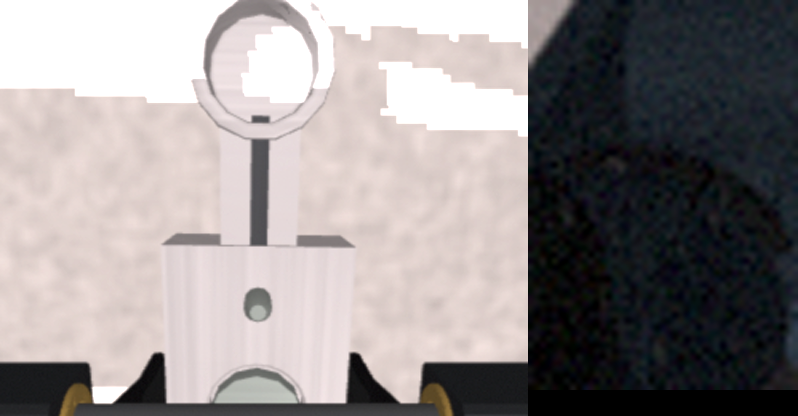

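```bash
python3 - <<'E'
from h import *
c=pickle.load(open("w5.pkl","rb"))
print(onz(c,253.9,42.3,.028), onz(c,90+258/1.6,305/1.6,.04),c["xyz"])
E
python3 -m creep '[[0.01, 0, 0, 0], [0.01, 0, 0, 0], [0, 0, 0, 0], [0, 0, 0, 0]]'
python3 -m creep '[[0, 0, 0, 0], [0, 0, 0, 0], [0, 0, 0, 0], [0, 0, 0, 0], [0, 0, 0, 0], [0, 0, -0.03, 0], [0, 0, -0.035, 0], [-0.035, 0, -0.035, 0], [-0.035, 0, -0.035, 0], [-0.04, 0, -0.035, 0], [-0.04, 0, 0, 0], [-0.04, 0, 0, 0], [0, 0, 0, 0], [0, 0, 0, 0]]' 0.08
python3 - <<'E'
from rig import robot
import cv2,pickle
import numpy as np
c=robot.camera("wrist");pickle.dump(c,open("w6.pkl","wb"));t=robot.camera("top");pickle.dump(t,open("t6.pkl","wb"))
from h import *
cup=np.array([.537,.23,.028]);
a=proj(c,cup);b=proj(t,cup);print(a,b)
f=lambda c,p,w,h,s:(lambda x,y:(print(x,y),cv2.resize(c["img"][y:y+h,x:x+w,::-1],None,fx=s,fy=s,interpolation=cv2.INTER_CUBIC))[1])(max(0,int(p[0]-w//2)),max(0,int(p[1]-h//2)))
o=np.hstack([f(c,a,132,140,3),f(t,b,66,70,6)])
cv2.imwrite("pics/w6.png",cv2.convertScaleAbs(o,alpha=1.3))
E
```

```text
[0.53799162 0.20791544 0.028     ] [0.53701085 0.14712086 0.04      ] [0.53626694 0.18126336 0.16561613]
time: 8.78
position: [0.5373, 0.1297, -0.0173]
tool_rot: [0.707, 0.707, 0.001, 0.0]
ft_force: [0.5, 2.7, 1.1]
grip_width: 0.0561
grip_force: 20.0
time: 9.95
position: [0.5368, -0.0435, 0.1341]
tool_rot: [0.709, 0.705, 0.0, 0.0]
ft_force: [-0.4, 1.3, 0.2]
grip_width: 0.0801
grip_force: 0.0
[ 247.73401726 -173.17154212] [146.975757   190.99124208]
181 0
113 155
```

View pics/w6.png

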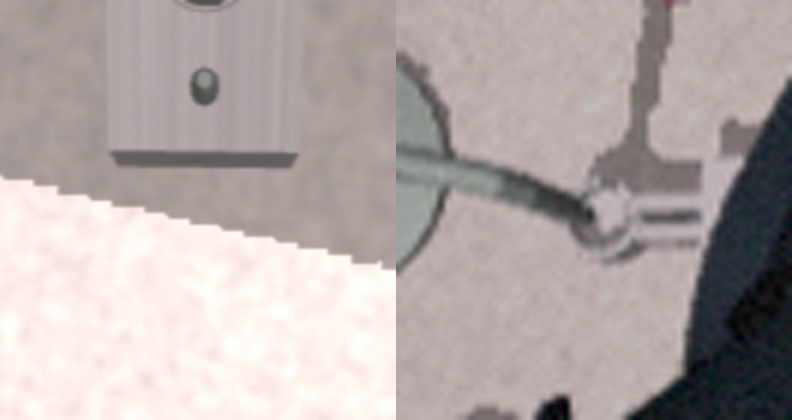

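Run:
```python
from h import *
t=pickle.load(open("t6.pkl","rb"))
print("cup",onz(t,148.2,191.5,.028)); 
for v in [(145,189.7),(145,190.8)]: print("tip",onz(t,*v,.05))
# silhouette helpers: where tip disc (d=10mm) & cup rim would project in crop if cup at estimate
for n,z,r,ctr in [("cup",.028,.0195,onz(t,148.2,191.5,.028)),("tip",.05,.005,onz(t,145,189.7,.05))]:
  for a in range(0,360,90):
    p=np.array([ctr[0]+r*np.cos(np.radians(a)),ctr[1]+r*np.sin(np.radians(a)),z]);q=proj(t,p);print(n,a,396+(q[0]-113)*6,(q[1]-155)*6)
# side image at start: dark profile around predicted tip
s=pickle.load(open("side0.pkl","rb"));g=s["img"].astype(int).sum(2)//3
for r in range(122,144): print(r,g[r,250:280])
for x,y in[(.535,.229),(.540,.229),(.535,.224)]:print(proj(s,[x,y,.05]),proj(s,[x,y,.085]))
```

```text
cup [0.53545248 0.22649341 0.028     ]
tip [0.53782482 0.22890566 0.05      ]
tip [0.5347446  0.22886918 0.05      ]
cup 0 607.642363565825 178.09046657246125
cup 90 566.1624177505031 220.11458884534426
cup 180 606.7556611815878 260.09220367434403
cup 270 648.26957827705 217.88454213622327
tip 0 588.1270192949569 197.49313058006794
tip 90 577.2698214772371 208.49258709857224
tip 180 587.8728326658047 218.91934812873228
tip 270 598.7323651542506 207.9073532770551
122 [134 136 136 134 135 139 135 133  95  70  74  74  69  67  73  63  63  72
  76  78  73  65  58  61  67  66  70  73  77 122]
123 [137 136 135 136 133 135 105  72  58  60  77  78  84  71  75  57  66  73
  76  76  75  66  56  57  67  66  71  67  65  77]
124 [136 135 136 135 123 121  90  86  69  66  74  77  82  67  74  61  67  76
  74  78  72  61  58  61  68  73  74  72  71  69]
125 [135 136 138 129 121 122 118 125  93  69  71  80  70  73  72  59  65  71
  80  76  75  71  71  66  73  70  70  73  75  75]
126 [136 130 126 118 121 121 122 123  83  67  72  76  71  72  72  70  68  74
  74  80  73  70  72  73  72  73  76  74  70  72
[... 1508 characters left out ...]
  85  89  86  88]
139 [132 133  94  79  83  84  85  83  84  86  83  86  86  87  86  87  85  83
  83  83  89  90  90  85  88  90  86  87  88  86]
140 [80 85 86 85 84 83 86 85 86 83 86 85 85 84 85 87 86 86 86 86 85 88 90 86
 90 87 86 86 89 85]
141 [89 86 85 89 84 86 88 86 87 86 88 88 88 86 89 88 90 90 88 87 89 88 88 88
 87 90 88 90 87 89]
142 [88 88 88 86 87 84 88 88 87 89 88 86 87 89 88 91 87 86 89 88 88 82 85 87
 89 88 89 87 91 86]
143 [83 86 86 86 82 87 85 85 84 89 89 87 88 85 88 86 89 85 88 89 90 87 89 85
 87 87 87 88 87 91]
[259.81572713 136.09284193] [259.6267527  126.93485741]
[261.24341783 136.04858022] [261.07618593 126.89057475]
[259.86175941 136.73930721] [259.67288188 127.56182651]
```

```bash
python3 -m creep '[[-0.036, 0.005, -0.0165, 0], [-0.036, 0.005, -0.0165, 0], [-0.036, 0.005, -0.0165, 0], [-0.0355, 0.005, -0.0165, 0], [0, 0, 0, -0.1], [0, 0, 0, -0.1], [0, 0, 0, 0], [0, 0, 0, 0]]' 0.05
python3 - <<'E'
from rig import robot
import cv2,pickle
from h import *
o=robot.get_obs();print(o["tool_rot"],o["q"]);pickle.dump(o,open("o7.pkl","wb"))
C={n:robot.camera(n) for n in("wrist","top","side")};pickle.dump(C,open("c7.pkl","wb"))
f=lambda n,x,y,w,h,s:cv2.resize(C[n]["img"][y:y+h,x:x+w,::-1],None,fx=s,fy=s,interpolation=cv2.INTER_CUBIC)
L=f("wrist",190,110,90,150,4)
Rr=np.vstack([f("top",130,175,44,30,10),f("side",240,120,44,30,10)])
cv2.imwrite("pics/w7.png",cv2.convertScaleAbs(np.hstack([L,Rr]),alpha=1.3))
E
```

```text
time: 10.72
position: [0.5565, -0.1829, 0.1993]
tool_rot: [0.633, 0.774, -0.0, -0.001]
ft_force: [-0.1, 0.8, -0.3]
grip_width: 0.0503
grip_force: 0.0
[ 6.33144594e-01  7.74032957e-01 -3.69380680e-05 -9.49893119e-04] [-5.08266365e-01  4.78520334e-01  1.53506745e+00  2.90185227e-04
  1.12988791e+00 -7.07967835e-01]
```

View pics/w7.png

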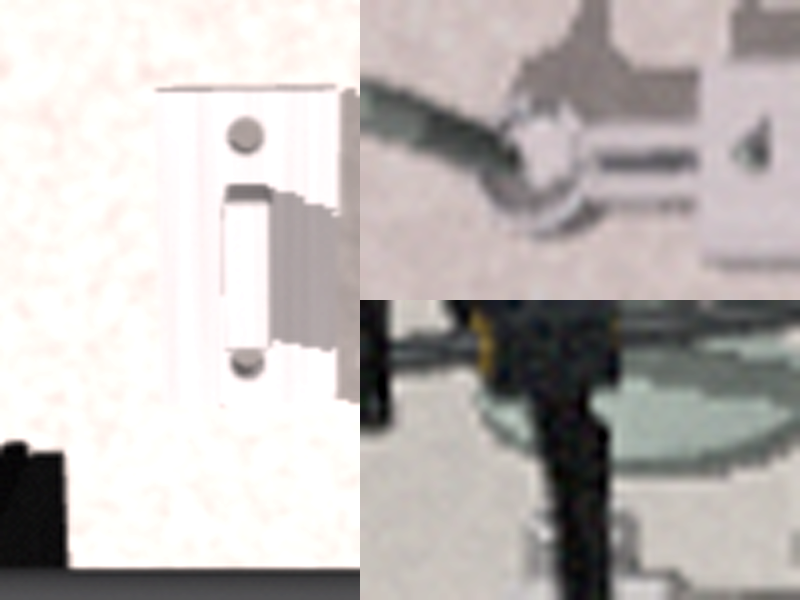

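Run:
```python
from h import *
C=pickle.load(open("c7.pkl","rb"));o=pickle.load(open("o7.pkl","rb"));c=C["wrist"]
r=R.from_quat(o["tool_rot"]);p=o["position"];print("tool x ang",np.degrees(np.arctan2(*r.apply([1,0,0])[1::-1])))
g=lambda x,y,z:r.inv().apply(onz(c,190+x/4,110+y/4,z)-p)[:2].round(4)
print("fin",g(246,275,.048),"h1",g(245,135,.014),"plate",g(247.5,247,.014),"edges",g(157,247,.014),g(338,247,.014),g(247,88,.014),g(247,405,.014))
print("finends",g(246,203,.048),g(246,347,.048),g(222,275,.048),g(270,275,.048))
print("w1 check of lower was dy .0043-.0055 in tool y vs grip centre; grip measured?")
```

```text
tool x ang 101.43489035990972
fin [-0.0061  0.0021] h1 [0.0296 0.002 ] plate [-0.005   0.0028] edges [-0.005  -0.0253] [-0.005  0.031] [0.0436 0.0026] [-0.0569  0.0027]
finends [0.0145 0.0021] [-0.0274  0.0021] [-0.0061 -0.0047] [-0.0061  0.0089]
w1 check of lower was dy .0043-.0055 in tool y vs grip centre; grip measured?
```

```bash
python3 -m creep '[[-0.0064, 0.0021, 0.035, 0], [0, 0, 0.035, 0], [0, 0, 0.035, 0], [0, 0, 0.035, 0], [0, 0, 0.03, 0], [0, 0, 0.02, 0], [0, 0, 0.011, 0], [0, 0, 0, 0], [0, 0, 0, 0]]' 
python3 -m creep '[[0, 0, 0, 0], [0, 0, 0, 0], [0, 0, 0, 0], [0, 0, 0, 0], [0, 0, 0, 0], [0, 0, 0, 0], [0, 0, 0, 0], [0, 0, 0, 0]]' 0.005 50
```

```text
time: 11.62
position: [0.5603, -0.1904, -0.0011]
tool_rot: [0.633, 0.774, -0.0, -0.0]
ft_force: [-0.4, -0.2, 0.9]
grip_width: 0.0503
grip_force: 0.0
time: 12.28
position: [0.5603, -0.1907, -0.0007]
tool_rot: [0.633, 0.774, 0.0, 0.0]
ft_force: [-0.7, -0.7, 2.7]
grip_width: 0.0137
grip_force: 50.0
```

```bash
python3 -m creep '[[0, 0, -0.01, 0], [0, 0, -0.03, 0], [0, 0, -0.03, 0], [0, 0, 0, 0.1], [0, 0, 0, 0.1], [0, 0, 0, 0], [0.035, -0.0025, 0, 0], [0.035, -0.0025, 0, 0], [0.035, -0.0025, 0, 0], [0.035, -0.0025, 0, 0], [0.035, -0.0025, 0, 0], [0.035, -0.0025, 0, 0], [0.035, -0.0025, 0, 0], [0.035, -0.0025, 0, 0], [0.02, -0.0025, 0, 0], [0.01, 0, 0, 0], [0, 0, 0, 0], [0, 0, 0, 0], [0, 0, 0, 0]]'
python3 - <<'E'
from rig import robot
from h import *
o=robot.get_obs();r=R.from_quat(o["tool_rot"]);print(r.apply(np.eye(3)),o["position"],r.inv().apply(np.array([.5373,.1285,.0])-o["position"]))
E
```

```text
time: 13.87
position: [0.5379, 0.118, 0.0688]
tool_rot: [0.707, 0.707, -0.0, 0.0]
ft_force: [-0.2, 0.5, -1.9]
grip_width: 0.0138
grip_force: 50.0
[[ 3.06875288e-04  9.99999793e-01 -5.66356572e-04]
 [ 9.99999951e-01 -3.06907528e-04 -5.68379276e-05]
 [-5.70117349e-05 -5.66339102e-04 -9.99999838e-01]] [0.53794523 0.11804222 0.06879042] [ 0.01049654 -0.00064453  0.06878452]
```

```bash
python3 -m creep '[[0.0105, -0.0006, 0, 0], [0, 0, 0.012, 0], [0, 0, 0.01, 0], [0, 0, 0.004, 0], [0, 0, 0, 0], [0, 0, 0, 0]]';python3 -m creep '[[0, 0, 0.002, 0], [0, 0, 0.002, 0], [0, 0, 0, 0]]'; python3 -m creep '[[0, 0, 0.002, 0], [0, 0, 0, 0]]'
```

```text
time: 14.37
position: [0.5368, 0.1295, 0.0425]
tool_rot: [0.707, 0.707, -0.0, -0.0]
ft_force: [0.2, -0.6, -3.2]
grip_width: 0.0135
grip_force: 50.0
time: 14.62
position: [0.5374, 0.1297, 0.039]
tool_rot: [0.707, 0.707, 0.0, 0.0]
ft_force: [0.3, -0.1, -2.5]
grip_width: 0.0137
grip_force: 50.0
time: 14.78
position: [0.5375, 0.1292, 0.0371]
tool_rot: [0.707, 0.707, -0.0, 0.001]
ft_force: [0.6, -3.4, -1.0]
grip_width: 0.0137
grip_force: 50.0
```

```bash
python3 -m creep '[[-0.0008, 0, 0, 0], [0, 0, 0.001, 0], [0, 0, 0, 0]]'|grep -E 'pos|ft';python3 -m creep '[[0, 0, 0.0015, 0], [0, 0, 0, 0]]'|grep -E 'pos|ft'
```

```text
position: [0.5374, 0.1288, 0.0361]
ft_force: [-0.0, -3.1, -0.7]
position: [0.5373, 0.1287, 0.0343]
ft_force: [0.6, -3.2, -2.1]
```

```bash
python3 -m creep '[[-0.0008, 0, 0, 0], [0, 0, 0, 0]]'|grep -E 'pos|ft';python3 -m creep '[[0, 0, 0.002, 0], [0, 0, 0, 0]]'|grep -E 'pos|ft';python3 -m creep '[[0, 0, 0.002, 0], [0, 0, 0, 0]]'|grep -E 'pos|ft'
```

```text
position: [0.5371, 0.1285, 0.0341]
ft_force: [0.9, -1.0, -3.1]
position: [0.5372, 0.1285, 0.0323]
ft_force: [-0.1, -1.8, -0.7]
position: [0.5372, 0.1285, 0.0307]
ft_force: [0.2, -2.4, 3.7]
```

```bash
python3 -m creep '[[-0.0004, 0, 0.002, 0], [0, 0, 0, 0], [0, 0, 0, 0]]'|grep -E 'pos|ft';python3 -m creep '[[0, 0, 0.001, 0], [0, 0, 0, 0], [0, 0, 0, 0]]'|grep -E 'pos|ft';python3 -m creep '[[0, 0, 0.001, 0], [0, 0, 0, 0], [0, 0, 0, 0]]'|grep -E 'pos|ft|gri'
```

```text
position: [0.5372, 0.1284, 0.0291]
ft_force: [0.6, 0.2, 5.0]
position: [0.5372, 0.1284, 0.0284]
ft_force: [-1.3, -0.0, 8.1]
position: [0.5372, 0.1284, 0.0277]
ft_force: [-1.8, -0.8, 9.4]
grip_width: 0.0132
grip_force: 50.0
```

```bash
python3 -m creep '[[0, 0, 0.001, 0], [0, 0, 0, 0], [0, 0, 0, 0]]'|grep -E 'pos|ft';python3 -m creep '[[0, 0, 0.001, 0], [0, 0, 0, 0], [0, 0, 0, 0]]'|grep -E 'pos|ft';python3 -m creep '[[0, 0, 0.001, 0], [0, 0, 0, 0], [0, 0, 0, 0]]'|grep -E 'pos|ft|gri'
```

```text
position: [0.5372, 0.1285, 0.0272]
ft_force: [-2.6, -0.5, 13.4]
position: [0.5373, 0.1284, 0.0272]
ft_force: [-3.2, -0.1, 20.0]
position: [0.5372, 0.1284, 0.0272]
ft_force: [-6.4, -0.0, 26.1]
grip_width: 0.0137
grip_force: 50.0
```

```bash
python3 -m creep '[[0, -0.0008, 0, 0], [0, 0, 0, 0], [0, 0, 0, 0], [0, 0, 0, 0], [0, 0, 0, 0]]'
python3 - <<'E'
from rig import robot
from h import *
t=robot.camera("top");pickle.dump(t,open("t9.pkl","wb"))
g=t["img"].astype(int).sum(2)//3
C=pickle.load(open("c7.pkl","rb"))["top"]["img"].astype(int).sum(2)//3
d=np.abs(g-C)[180:204,138:166];print((d>25).sum(1));print(g[180:204:2,138:166]);print(C[180:204:2,138:166])
E
```

```text
time: 17.62
position: [0.5373, 0.1284, 0.0272]
tool_rot: [0.707, 0.707, 0.001, 0.001]
ft_force: [-4.9, -0.2, 25.8]
grip_width: 0.0132
grip_force: 50.0
[28 28 28 28 28 28 28 26 26 26 26 28 28 28 28 28 28 28 28 28 28 28 28 28]
[[23 23 25 27 20 25 26 22 26 25 23 25 24 32 21 30 24 29 24 28 20 28 22 22
  12 24 14 16]
 [24 19 25 22 27 22 25 26 15 22 27 23 26 27 20 24 26 21 18 22 20 28 25 21
  23 21 19 14]
 [22 23 19 23 19 15 18 20 18 20 27 19 19 14 22 17 25 20 26 25 23 22 27 26
  15 19  3 16]
 [20 19 25 18 24 25 15 22 19 21 18 11 19 18  9 17 22 26 22 21 19 28 28 18
  18 18 20 14]
 [24 15 27 21 24 27 23 25 22 24 28 32 28 28 26 25 26 28 20 12 23 24 28 17
   4 15 17 19]
 [31 22 24 28 26 28 23 28 30 26 29 27 25 21 25 25 19 23 22 26 25 28 18 17
   8 13 12 17]
 [22 28 28 30 16 30 29 30 27 33 31 34 33 21 27 31 21 27 32 29 30 26 18 19
  23 13 19 17]
 [11 11 17 17 25 28 25 33 32 30 27 26 30 28 30 31 31 27 31 32 32 26 21 15
   7 17 15 18]
 [16 12 17 15 12 10 18 18 24 31 33 30 27 25 31 25 29 19 32 29 32 25 18 15
  20 18 22 14]
 [21 24 25 26  9 12  8  7 13 13 23 20 23 27 32 29 29 31 30 29 33 18 18 19

[... 898 characters left out ...]
151 138 127 113  75  76  81  80 113 149 155 137 130 117 134 136 126 128
  124 125 125 124 122 122 138 136 153 153]
 [152 153 150 149 125  82  88  95  98  98 100 101 104 142 129 138 137 137
  141 140 140 139 138 133 134 140 154 153]
 [145 149 145 149 149 138 128 117 124 115 133 138 134  97  78  77 109 132
  132 132 132 134 128 135 125 140 152 156]
 [150 150 151 150 149 147 146 135 136 119 109 111 106 116 131 150 150 151
  147 146 149 153 148 147 147 149 152 152]
 [149 146 150 150 149 152 152 148 153 149 154 157 152 147 151 150 150 149
  152 151 155 149 147 151 155 152 140 137]
 [151 151 152 148 146 152 147 147 148 150 150 149 147 151 156 151 147 146
  146 148 151 155 153 153 155 155 153 153]]
```

```bash
python3 -c "
from rig import robot
print(robot.hand_in())"
```

```text
the job is handed in; nothing more can be done
None
```

The job is handed in at about 17.7 s, with the lower half slid under the spout, the upper half on its dowels, and the mould held shut at about 26 N. The halves stopped firmly at the closed height. From the camera images I put the cup within about 2 mm of the spout tip, last seen before the upper half went on because the arm blocks the view now.

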